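Snap the roller fitting home with the hand press

ROBOT

A 6-joint arm with a two-finger parallel gripper is mounted at the origin on the work surface. World frame = base frame: x ahead of the robot, y to its left, z up, the work surface at z = 0. Lengths are in mm, angles in rad, forces in N, time in s.
With the tool pointing down it reaches from about 400 to 925 mm from the base axis. Payload 12.5 kg.
Tool frame: the origin (TCP) lies where the fingers leave the gripper's body, on its centre line; the fingertips stand 78 mm ahead of it and the grasp point (between the pads) lies 59 mm ahead of it (env.tip_extent is the distance from the TCP to the fingertips, in mm); z points along the fingers, y is the direction in which the jaws open and shut (so a half turn about z gives the same grasp; the last joint's range is limited). The gripper opens to 95 mm and grips with 3 to 60 N. Pads are 20 mm wide; open, the fingers measure 119 mm over their backs; the gripper's body (75 mm by 180 mm) begins 59 mm behind the grasp point.
Start: joints at [-1.214, 0.491, 1.559, -0, 1.092, -0.106], TCP at [279.056, -559.254, 292.261] pointing down, gripper open.
Joint ranges: [-3.1, 3.1], [-0.84, 2.19], [0.05, 2.79], [-1.13, 4.28], [0.06, 2.93], [-2.69, 2.69]. Speed limits (rad/s): [2.22, 2.22, 2.79, 3.14, 3.14, 3.14].

INTERFACE

Orientations are given as [roll, pitch, yaw] about the fixed x, y, z axes, in that order (R = Rz(yaw) Ry(pitch) Rx(roll)).
In Python, from cell import env gives the robot as it stands. The module is installed in compiled form; this text tells all that it offers.
- The arm moves only by the tool play_rows, never from a script. Its argument "targets" is a list of rows, each an object with "linear": the shift along the tool's x, y, z in mm, a list of three; "turn": the turn about the tool's z in rad. A call has 1 to 20 rows; each row is the pose to reach, as a shift and turn from the pose commanded when the call began, along the tool's axes at that moment; what a row does not reach only later rows make up. A row lasts 1/8 s, in which the tool goes at most 62.5 mm and 10.7 degrees, less where a joint would pass 70% of its speed; a pose out of reach is approached as far as the arm can. A call with a gripper value outside its range is refused whole. "hand" is the finger opening in mm, from 0 to 95.1, set as the call begins (left out, the last holds). The fingers move at their own pace and stop on an object; the grip force is fixed at half the most. Time passes only in rows, so rows that repeat a pose let the fingers close. It gives the time, the measured TCP pose, the force and the opening at its end, in the units of the state.
- env.state(): the state, without advancing time (a new reading comes with each control period).
- env.read_camera(name): name is "side" or "top" or "wrist"; returns (picture, depth): 384x512x3 uint8, red, green, blue; 384x512 float32, mm along the optical axis (not along the pixel's ray), 0 where there is no reading.
- env.camera_params(name): a dict with "fx", "fy", "cx", "cy" (pixels), "R" (3x3) and "t" (3): a world point X has camera coordinates R X + t. Camera axes: x right, y down, z forward; pixel columns grow to the right and rows downward; lengths in mm; the calibration is good to about 2 mm. A picture is of the moment at which its call begins: read the wrist's pose just before it. camera_params takes no time and is no camera call; for the wrist camera it gives the pose at the moment of the call.
- env.job_done(): hands the job in, once; it reports no verdict.
The state is a dict: "t": time; "joints": joint angles; "qvel": joint speeds; "tau": joint torques, N m; "eef_pos": TCP position; "tcp_rot": TCP orientation; "ft_force": force on the tool from outside, world axes, zero at the start; "moment": the same for the moment, N m; "opening": opening from 0.0 (shut) to 1.0 (fully open).
Only numpy, scipy, OpenCV 4.12 (cv2) and the standard library are available. Lean on these libraries where they do the work, as an engineer would, in place of code of your own. Each camera call takes 0.05 s, during which the arm holds its last target.

TASK

The roller fitting of the amber glass bottle lying in the tray is only resting half out of the neck. Lay the bottle in the cradle of the two-handled hand press with its fitting facing the moving handle, gently close the handle until the resistance peaks and gives and the fitting is fully home - pressing on hard after that cracks the glass - then let the handle go and lay the bottle back in the bay of the tray it came from. Leave the other things where they are.

Things in the scene. Friction and masses are not known exactly. Their poses are not given: they have to be found in the camera images.
- press: Hand press lying flat, fixed to the dresser on a walnut board 220 (x) x 180 (y) x 12 mm. Origin: centre of the board's underside, z up. Two steel handles with wooden grips run to local -x from a cross yoke at local x = +85 mm: the fixed one along y = +60, the moving one (lever) on the -y side; the bottle's cradle lies between them. Nothing on it is higher than 50 mm.
- seat (a point): On the cradle's floor, at press local x +25, y -17.5, z 20 mm; axes as the press. Two round guide rods (8 mm thick, tops at z 28) run along y, 32 mm apart inside, centred on x +25. A bottle laid with its middle over this point (within 6 mm in y, 2 mm in x), axes along the press's, clears the open lever and the back stop; its centre is then 14 mm above this point.
- stop_screw (a point): Farthest setting of the face of the back stop, a steel disc 24 mm across at the cradle's +y end: press local x +25, y +35, z 34 mm. The stop was screwed to somewhere 0 to 20 mm from here towards -y and stays there; where is not known, so the handle travel needed is not known beforehand. The bottle's base is pushed against it by the lever.
- lever: Moving handle. Origin on its upright hinge axis (press local x +85, y -55, z 34 mm); it runs along its own -x axis. A weak spring (0.5 to 1.5 N at the grip) holds it open, its x axis then turned +0.55 rad (counter-clockwise from above) from the press's. It closes clockwise by up to 0.85 rad and swings open when let go; the fitting is home at 0.32 to 0.72 rad from open.
- lever_nose (a point): Round upright steel nose (16 mm across, z 23 to 45 mm) on the moving handle, 60 mm from its hinge; the point is the middle of its pushing side, which bears on the bottle's fitting. More than 45 N here cracks the glass (about 17 N on the middle of the grip).
- lever_grip (a point): Middle of the moving wooden grip, 155 mm from the hinge; 95 mm long, 16 thick, z 24 to 50 mm. Pushed on its outer side to press +y: about 1 N while it swings and slides the bottle to the stop, then over some 7 mm rising to a peak of about 9 N, then dropping to almost nothing as the fitting snaps in. Some 6 mm more hand travel meets a hard stop; over about 17 N cracks the glass.
- bottle: Square amber glass roll-on bottle on its side, 70 to 120 g. Origin: centre of its glass body, 28 (x) x 50 (y) x 28 (z) mm. At its -y end a neck 19 mm across, 6 long, holds the black round fitting (19 across, 8 thick, steel ball), outer face 45 mm from the origin when proud, 39 when home. In the press its axes match the press's: mouth to -y, base to the stop. Grip it across the x faces.
- fitting (a joint): How far the roller fitting has gone into the neck, m: 0 as it starts (6 mm proud), 0.006 fully home. Past about 0.004 it pulls itself home and stays.
- fitting_top (a point): Centre of the fitting's outer face, on the bottle's axis.
- tray: Thin aluminium tray fixed to the dresser, 220 (x) x 260 (y) mm, floor 3 mm thick, rim 12 mm high and 3 mm thick. Origin: centre of its underside. A low rib (top 9 mm high) along y at local x = +3 divides it; the half on the -x side is the bottle's bay, otherwise empty, and the +x half holds the ring cone, watch and bowl.
- tray_bay (a point): Centre of the floor of the bottle's bay (about 108 x 254 mm) in the tray, at tray local x = -53 mm, z = 3 mm; a bottle lying there has its centre 14 mm above.
- ring_cone: White ceramic ring cone, 48 mm wide, 58 mm tall, in the +x half of the tray; origin centre of underside. Leave alone.
- watch: Steel watch on its closed bracelet, about 62 x 57 mm, 40 mm tall, in the +x half of the tray; origin under its middle. Leave alone.
- walnut_bowl: Walnut bowl 80 mm wide, 38 mm tall, in the +x half of the tray; origin centre of underside. Leave alone.
- glasses_case: Black plastic sunglasses case 62 x 160 x 40 mm at the back of the dresser; origin centre of underside. Leave alone.
- candle_jar: Glass candle jar 60 mm wide, 65 mm tall, behind and between tray and press; origin centre of underside. Leave alone.
- balm_tin: Round aluminium balm tin 50 mm wide, 18 mm tall at the back; origin centre of underside. Leave alone.
There are look-alikes about, which are no part of the job. Leave any yellow look-alike of the bottle alone.

How it is judged (in metres and radians):
On the way, in this order (a step that is already met when the one before it is completed fails the run):
1. the bottle lies let go in the press's cradle, fitting towards the moving handle and still proud (x of bottle in the frame of press between 0.019 and 0.031 m and y of bottle in the frame of press between -0.03 and 0.014 m and z of bottle in the frame of press between 0.03 and 0.038 m and y of fitting_top in the frame of press below -0.03 m and contact force between the fingers and bottle below 0.2 N and value of joint fitting below 0.0025 m), for 0.2 s.
2. the lever has snapped the fitting home with the bottle in the cradle (value of joint fitting above 0.005 m and x of bottle in the frame of press between 0.017 and 0.033 m and z of bottle in the frame of press between 0.028 and 0.04 m and y of lever_grip in the frame of press above -0.1 m), for 0.1 s.
At the end, for the whole second after the job is handed in: The fitting is home in the neck (at least 5 of its 6 mm), the bottle lies flat on its side at rest on the floor of the tray's -x bay (its centre inside the bay, at most 4 mm off its resting height), and the press's handle has been let go and has swung open again (value of joint fitting above 0.005 m and x of bottle in the frame of tray between -0.095 and -0.011 m and y of bottle in the frame of tray between -0.115 and 0.115 m and z of bottle in the frame of tray between 0.013 and 0.021 m and angle between bottle's own y axis and vertical between 1.45 and 1.7 rad and linear speed of bottle below 0.02 m/s and y of lever_grip in the frame of press below -0.115 m); the robot touches nothing.
It fails at once if the press squeezes the bottle with more than 45 N at its nose (about 17 N on the handle's grip): the glass cracks (contact force between lever and bottle above 45 N).
It fails at once if a bystander is moved by more than 20 mm (distance of any of ring_cone, watch, walnut_bowl, glasses_case, candle_jar, balm_tin from where it was at the start of the episode above 0.02 m).
It also fails if it takes over 66 s, if anything falls off the work surface, if the arm or the gripper's body presses on something with over 40 N, if the wrist force passes 120 N, or if a joint passes its speed limit or range.

## Working session

There is one attempt and no reset: what is moved stays moved. The work goes in short steps, Python scripts to look and compute and a tool call to move; the robot and the scene stay as the last step left them, time stands still between calls to the robot, and variables do not carry over. Pictures are saved under pics/ and viewed, and the job is handed in when it is done.

Besides the shell and the picture viewer there is one more tool, called after "Call:" by a JSON object that holds its "method" and its "body". play_rows: Moves the arm, as the interface text tells. Its arguments: {"type":"object","properties":{"targets":{"type":"array","items":{"type":"object","properties":{"linear":{"type":"array","items":{"type":"number"}},"turn":{"type":"number"}}}},"hand":{"type":"number"}},"required":["targets"]}

```bash
mkdir -p pics
python3 - <<'E'
from cell import env
import cv2
print(env.state())
for n in("top","side"):
    p,d=env.read_camera(n); cv2.imwrite(f"pics/{n}0.png",p[:,:,::-1]); 
    import numpy as np; np.save(f"pics/{n}0.npy",d); c=env.camera_params(n); print(n,c)
    np.savez(f"pics/{n}c.npz",**c)
E
```

```text
{'t': 0.0, 'joints': array([-1.21361555e+00,  4.91542984e-01,  1.55945697e+00, -5.17349629e-06,
        1.09170818e+00, -1.05593032e-01]), 'qvel': array([ 1.72954260e-03,  5.17951143e-04,  4.76445054e-04, -9.75255867e-04,
        9.20645025e-07, -5.69010515e-04]), 'tau': array([ 1.00786448e-03, -6.12632632e+01, -2.58189315e+01,  6.92911260e-02,
        4.80911310e-02, -6.23515575e-05]), 'eef_pos': array([ 278.98558127, -559.09453759,  291.66941157]), 'tcp_rot': array([-3.14048290e+00, -1.13005334e-04,  4.62776130e-01]), 'ft_force': array([ 0.04870214, -0.06564298,  0.49588542]), 'moment': array([-0.01435346, -0.02157576, -0.01449385]), 'opening': 0.9973331425215384}
top {'fx': 355.8333751789668, 'fy': 355.8333751789668, 'cx': 258.83529416655387, 'cy': 193.19841982825128, 'R': array([[ 0.01208899, -0.99980122,  0.01585458],
       [-0.99442921, -0.01368141, -0.10451486],
       [ 0.104711  , -0.01450277, -0.99439694]]), 't': array([-39.87566542, 533.7359041 , 858.2428376 ])}
side {'fx': 491.5398271588249, 'fy': 491.5398271588249, 'cx': 249.03039132768137, 'cy': 188.81467278103332, 'R': array([[-0.9218618 , -0.38726998,  0.01388442],
       [-0.26996487,  0.6160983 , -0.73996071],
       [ 0.2780104 , -0.68588982, -0.67250678]]), 't': array([ 498.52712858,  200.8039918 , 1080.61955468])}
```

View pics/top0.png

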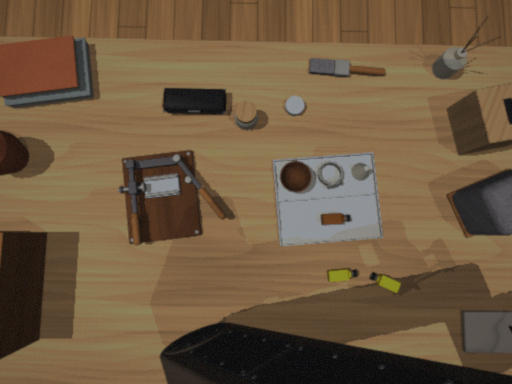

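View pics/side0.png

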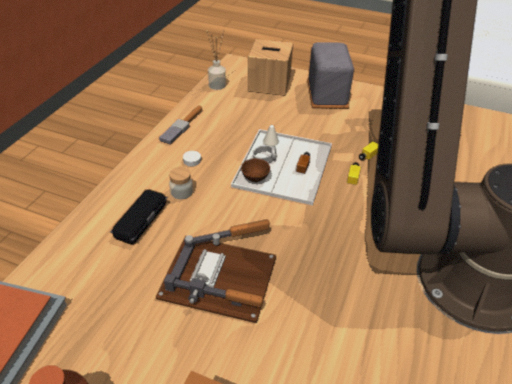

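The top view shows the press at about (162,197) with its yoke towards +x and the lever on the right (-y). The amber bottle is in the tray at about (335,219), mouth to the right. The yellow look-alikes lie outside the tray. I'll enlarge crops next.

Run:
```python
import cv2
p=cv2.imread("pics/top0.png")
cv2.imwrite("pics/c1.png",cv2.resize(p[145:250,115:235],None,fx=6,fy=5.7,interpolation=cv2.INTER_CUBIC) if 0 else cv2.resize(p[147:247,115:235],None,fx=6,fy=6,interpolation=cv2.INTER_CUBIC))
cv2.imwrite("pics/c2.png",cv2.resize(p[148:248,268:388],None,fx=6,fy=6,interpolation=cv2.INTER_CUBIC))
```

```text
(no output)
```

View pics/c1.png

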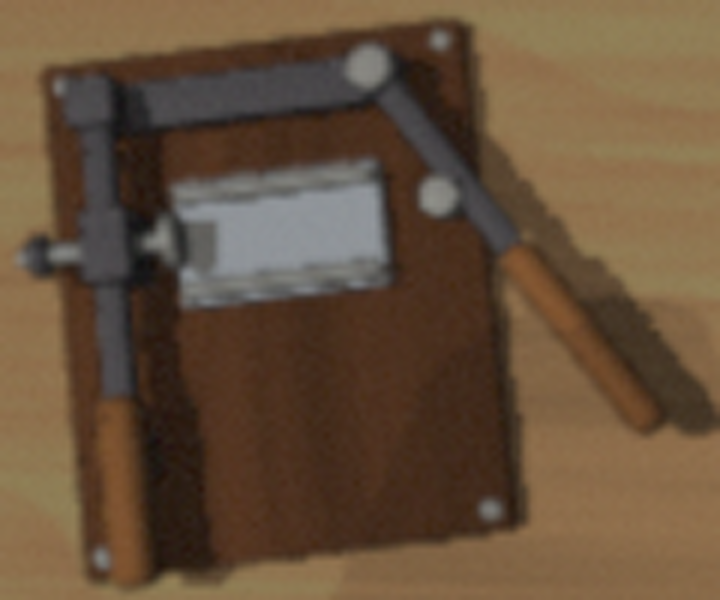

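View pics/c2.png

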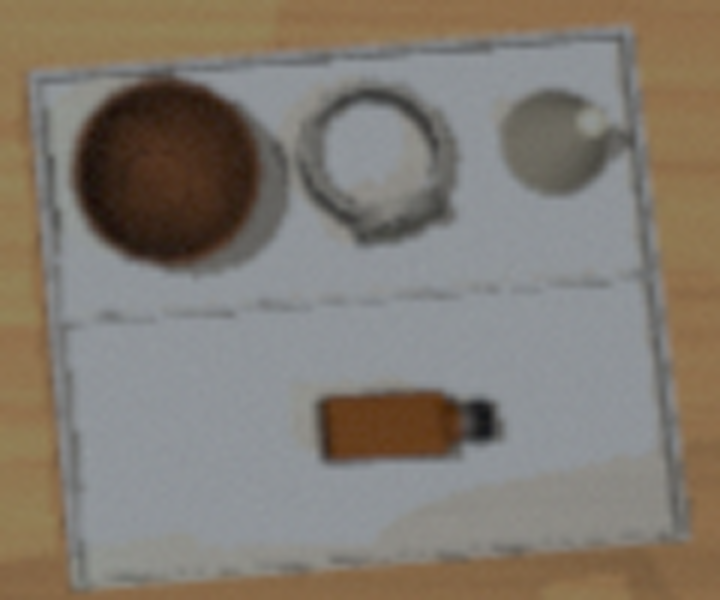

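```bash
cat > h.py <<'E'
import numpy as np
def ray(c,u,v,z):
    R=c['R'];t=c['t'];C=-R.T@t
    d=R.T@np.array([(u-c['cx'])/c['fx'],(v-c['cy'])/c['fy'],1.])
    return C+d*(z-C[2])/d[2]
def proj(c,X):
    q=c['R']@np.asarray(X,float)+c['t']; return c['fx']*q[0]/q[2]+c['cx'],c['fy']*q[1]/q[2]+c['cy']
def rigid(L,W):
    L=np.array(L,float);W=np.array(W,float)[:,:2];a=L.mean(0);b=W.mean(0)
    H=(L-a).T@(W-b);y=np.arctan2(H[0,1]-H[1,0],H[0,0]+H[1,1])
    R=np.array([[np.cos(y),-np.sin(y)],[np.sin(y),np.cos(y)]]);t=b-R@a
    return t,y,(W-(L@R.T+t))
E
python3 - <<'E'
from h import *
c=dict(np.load("pics/topc.npz"))
f=lambda o,P,z:[ray(c,o[0]+x/6-.4,o[1]+y/6-.4,z) for x,y in P]
np.set_printoptions(precision=2,suppress=True)
W=f((115,147),[(43,68),(466,20),(522,525),(88,580)],12)
print("press",*rigid([(110,90),(110,-90),(-110,-90),(-110,90)],W))
W=f((268,148),[(32,72),(628,28),(688,540),(76,590)],12)
print("tray",*rigid([(110,130),(110,-130),(-110,-130),(-110,130)],W))
W=f((268,148),[(322,397),(450,392),(453,457),(325,462)],31)
print("bottle",*rigid([(14,25),(14,-25),(-14,-25),(-14,25)],W))
print("fit end",f((268,148),[(497,420)],17))
print("hinge, noze,stop", f((115,147),[(370,65),(438,195),(178,240)],45),)
print("seat rails corners z28",f((115,147),[(172,190),(380,165),(388,280),(182,302)],28))
E
```

```text
press [525.99 213.01] 0.13689502121778352 [[-1.21  0.01]
 [-2.2  -0.13]
 [ 1.81 -0.15]
 [ 1.59  0.27]]
tray [ 525.27 -206.74] 0.09178029691669312 [[ 0.16 -1.12]
 [-0.52  1.32]
 [ 0.12  0.85]
 [ 0.24 -1.05]]
bottle [ 472.86 -215.13] 0.04820962344061552 [[-0.79  1.37]
 [-0.45 -1.73]
 [ 0.77 -1.28]
 [ 0.47  1.65]]
fit end [array([ 476.85, -264.31,   17.  ])]
hinge, noze,stop [array([618.15, 171.55,  45.  ]), array([564.73, 141.97,  45.  ]), array([544.77, 246.61,  45.  ])]
seat rails corners z28 [array([567.66, 255.28,  28.  ]), array([579.41, 169.64,  28.  ]), array([531.35, 164.62,  28.  ]), array([521.05, 249.04,  28.  ])]
```

Call:
{"method": "play_rows", "body": {"targets": [{"linear": [327,-221,40],"turn": -1.177},{"linear": [327,-221,40],"turn": -1.177},{"linear": [327,-221,40],"turn": -1.177},{"linear": [327,-221,40],"turn": -1.177},{"linear": [327,-221,40],"turn": -1.177},{"linear": [327,-221,40],"turn": -1.177},{"linear": [327,-221,40],"turn": -1.177},{"linear": [327,-221,40],"turn": -1.177},{"linear": [327,-221,40],"turn": -1.177},{"linear": [327,-221,40],"turn": -1.177}]}}

```text
t: 1.35
eef_pos: [472.6, -216.4, 252.3]
tcp_rot: [3.142, 0.0, 1.638]
ft_force: [-0.1, -0.6, -0.1]
opening: 0.999
```

Run:
```python
from cell import env
import cv2,numpy as np
s=env.state();print(s['t'],s['eef_pos'],s['tcp_rot'],s['ft_force'])
c=env.camera_params("wrist");np.savez("pics/w1c.npz",**c)
p,d=env.read_camera("wrist"); cv2.imwrite("pics/w1.png",p[:,:,::-1]);np.save("pics/w1.npy",d)
print(c['R'],-c['R'].T@c['t'])
```

```text
1.35 [ 472.58852242 -216.43288366  252.27085081] [3.14156957e+00 1.84087955e-04 1.63781257e+00] [-0.09392457 -0.57335936 -0.121197  ]
[[ 9.97763254e-01  6.68438654e-02  6.21949768e-04]
 [ 6.36206738e-02 -9.52424704e-01  2.98059715e-01]
 [ 2.05158238e-02 -2.97353462e-01 -9.54547023e-01]] [ 467.32081248 -131.55772529  345.4010299 ]
```

View pics/w1.png

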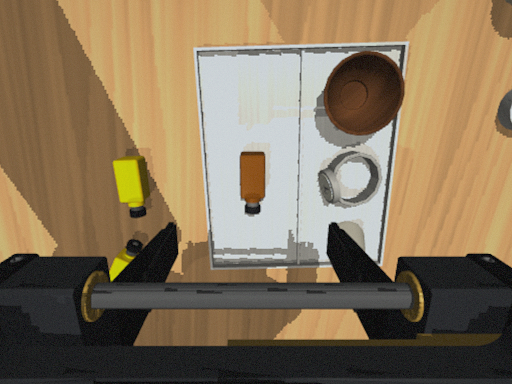

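The wrist view shows the amber bottle at about (253,177) in the left bay with its mouth facing the camera. The cone, watch and bowl are to the right of the rib. I'll enlarge it.

Run:
```python
import cv2
p=cv2.imread("pics/w1.png")
cv2.imwrite("pics/c3.png",cv2.resize(p[142:222,220:290],None,fx=7.5,fy=7.5,interpolation=cv2.INTER_CUBIC))
```

```text
(no output)
```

View pics/c3.png

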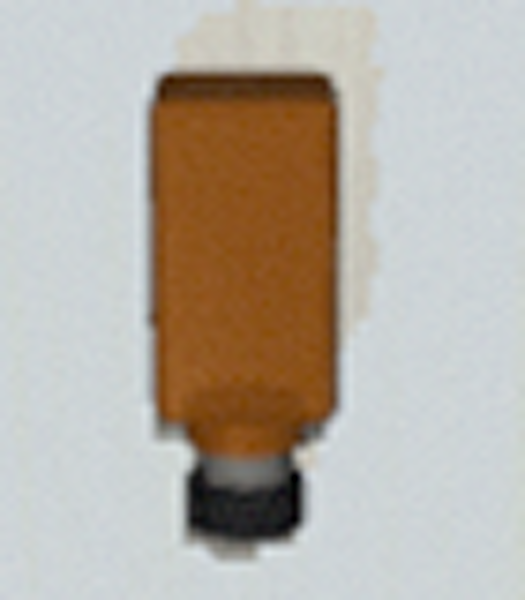

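Run:
```python
from h import *
c=dict(np.load("pics/w1c.npz"));np.set_printoptions(precision=2,suppress=True)
f=lambda P,z:[ray(c,220+x/7.5-.45,142+y/7.5-.45,z) for x,y in P]
W=f([(156,99),(338,99),(336,416),(158,419)],31)
print(rigid([(-14,25),(14,25),(14,-25),(-14,-25)],W))
print("fit end",f([(247,492)],26),f([(247,525)],17))
d=np.load("pics/w1.npy"); 
for u,v in[(253,175),(253,165),(233,175),(275,175)]:
  z=d[v,u]; q=np.array([(u-c['cx'])/c['fx']*z,(v-c['cy'])/c['fy']*z,z]); print(c['R'].T@(q-c['t']))
```

```text
(array([ 473.5 , -212.61]), np.float64(0.06930840776019745), array([[ 1.1 , -0.88],
       [-0.87, -1.08],
       [-0.82,  1.13],
       [ 0.59,  0.83]]))
fit end [array([ 476.05, -250.27,   26.  ])] [array([ 476.67, -259.17,   17.  ])]
[ 473.93 -210.59   32.38]
[ 473.17 -199.5    32.36]
[ 450.77 -219.48    3.43]
[ 500.67 -216.11    3.56]
```

Call:
{"method": "play_rows", "body": {"hand": 60, "targets": [{"linear": [3,1,40]},{"linear": [3,1,80]},{"linear": [3,1,115]},{"linear": [3,1,140]},{"linear": [3,1,155]},{"linear": [3,1,160.5]},{"linear": [3,1,160.5]},{"linear": [3,1,160.5]}]}}

```text
validation failed for argument at $.ta...
```

Call:
{"method": "play_rows", "body": {"hand": 15, "targets": [{"linear": [0,0,0]},{"linear": [0,0,0]},{"linear": [0,0,0]},{"linear": [0,0,0]},{"linear": [0,0,0]},{"linear": [0,0,0]}]}}

```text
validation failed for argument at $.ta...
```

Call:
{"method": "play_rows", "body": {"hand": 60, "targets": [{"linear": [3,1,40],"turn": 0},{"linear": [3,1,80],"turn": 0},{"linear": [3,1,115],"turn": 0},{"linear": [3,1,140],"turn": 0},{"linear": [3,1,155],"turn": 0},{"linear": [3,1,160.5],"turn": 0},{"linear": [3,1,160.5],"turn": 0},{"linear": [3,1,160.5],"turn": 0}]}}

```text
t: 2.4
eef_pos: [474.1, -212.7, 92.5]
tcp_rot: [3.14, 0.001, 1.64]
ft_force: [-0.4, -0.5, 0.7]
opening: 0.627
```

Call:
{"method": "play_rows", "body": {"hand": 15, "targets": [{"linear": [0,0,0.5],"turn": 0},{"linear": [0,0,0.5],"turn": 0},{"linear": [0,0,0.5],"turn": 0},{"linear": [0,0,0.5],"turn": 0},{"linear": [0,0,0.5],"turn": 0},{"linear": [0,0,0.5],"turn": 0}]}}

```text
t: 3.15
eef_pos: [473.8, -212.5, 91.3]
tcp_rot: [3.142, 0.0, 1.64]
ft_force: [-0.4, -0.1, 1.9]
opening: 0.293
```

Call:
{"method": "play_rows", "body": {"targets": [{"linear": [0,0,-20],"turn": 0},{"linear": [0,0,-70],"turn": 0},{"linear": [20,6,-110],"turn": 0},{"linear": [70,20,-125],"turn": -0.03},{"linear": [125,36,-125],"turn": -0.068},{"linear": [180,52,-125],"turn": -0.068},{"linear": [240,69,-125],"turn": -0.068},{"linear": [295,85,-125],"turn": -0.068},{"linear": [340,98,-125],"turn": -0.068},{"linear": [365,105,-125],"turn": -0.068},{"linear": [371,107,-125],"turn": -0.068},{"linear": [371,107,-125],"turn": -0.068},{"linear": [371,107,-125],"turn": -0.068}]}}

```text
t: 4.78
eef_pos: [554.9, 164.0, 216.2]
tcp_rot: [-3.141, 0.0, 1.707]
ft_force: [1.0, 0.6, -0.6]
opening: 0.289
```

Run:
```python
from cell import env
import cv2,numpy as np
s=env.state();print(s['t'],s['eef_pos'],s['tcp_rot'],s['ft_force'],s['opening'])
c=env.camera_params("wrist");np.savez("pics/w2c.npz",**c)
p,d=env.read_camera("wrist"); cv2.imwrite("pics/w2.png",p[:,:,::-1]);np.save("pics/w2.npy",d)
```

```text
4.775 [554.86171483 164.04304123 216.15001566] [-3.14126316e+00  2.17689296e-04  1.70680215e+00] [ 1.04072565  0.56198545 -0.56327189] 0.28920327349372643
```

View pics/w2.png

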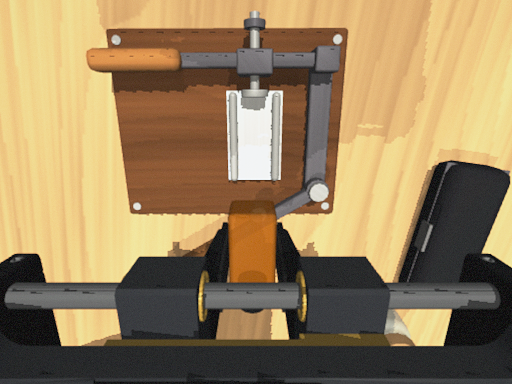

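The wrist view shows the board corners at about (107,28), (347,28), (333,213) and (133,214). The rods are at columns 233 and 276 and the stop disc is at (254,94). The bottle is held in line with the cradle.

Run:
```python
import cv2
p=cv2.imread("pics/w2.png")
cv2.imwrite("pics/c4.png",cv2.resize(p[20:230,95:360],None,fx=3,fy=2.8,interpolation=cv2.INTER_CUBIC) if 0 else cv2.resize(p[20:220,95:360],None,fx=3,fy=3,interpolation=cv2.INTER_CUBIC))
cv2.imwrite("pics/c5.png",cv2.resize(p[80:190,205:305],None,fx=5.4,fy=5.4,interpolation=cv2.INTER_CUBIC))
```

```text
(no output)
```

View pics/c4.png

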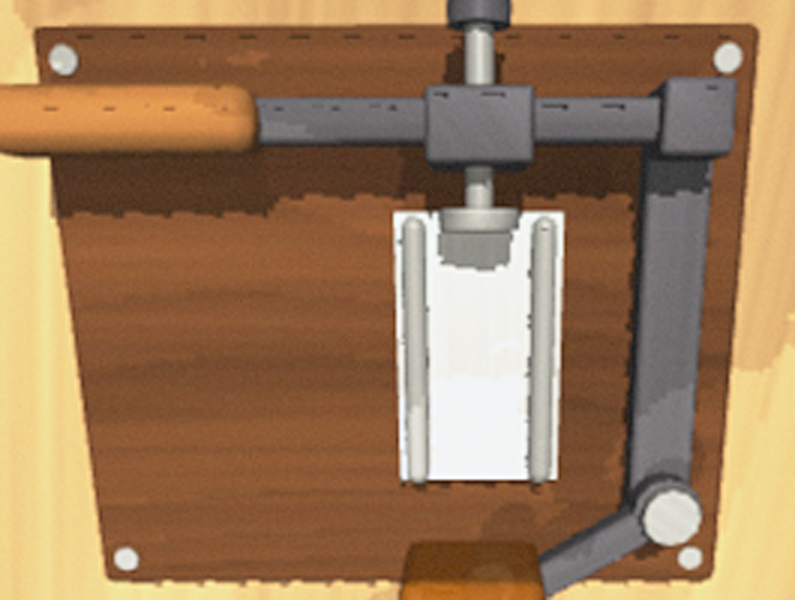

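View pics/c5.png

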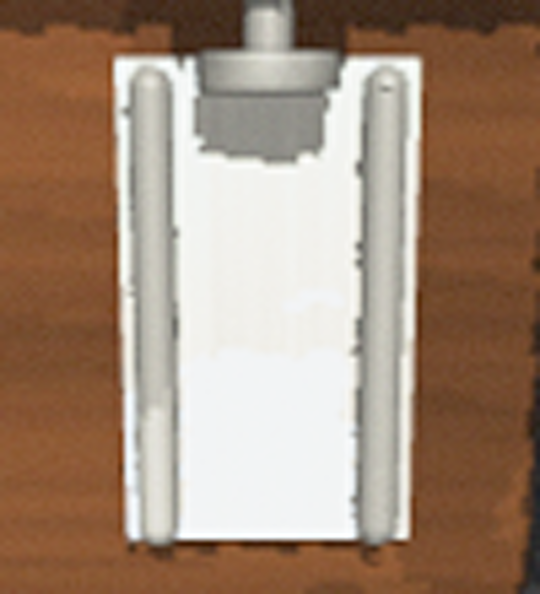

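Run:
```python
from h import *
c=dict(np.load("pics/w2c.npz"));np.set_printoptions(precision=2,suppress=True)
f=lambda P,z:[ray(c,95+x/3-.35,20+y/3-.35,z) for x,y in P]
g=lambda P,z:[ray(c,205+x/5.4-.4,80+y/5.4-.4,z) for x,y in P]
W=f([(38,27),(757,28),(712,580),(107,580)],12)
t,y,r=rigid([(-110,90),(110,90),(110,-90),(-110,-90)],W);print("board",t,y,r)
R=np.array([[np.cos(y),-np.sin(y)],[np.sin(y),np.cos(y)]])
lo=lambda P:[R.T@(q[:2]-t) for q in P]
print("rods local",lo(g([(150,75),(158,535),(386,75),(375,535)],27)))
print("hinge",lo(f([(670,515)],48)),"stop",lo(g([(268,95)],44)))
W=g([(150,75),(158,535),(386,75),(375,535)],27);print(np.array(W))
m1=(W[0]+W[2])/2;m2=(W[1]+W[3])/2;dd=m1-m2;print("rod yaw",np.arctan2(-dd[0],dd[1]),m1,m2)
print("cam",-c['R'].T@c['t'])
# bottle in hand: 
import numpy as np
d=np.load("pics/w2.npy")
for u,v in[(235,215),(253,215),(270,215),(253,230)]:
  z=d[v,u]; q=np.array([(u-c['cx'])/c['fx']*z,(v-c['cy'])/c['fy']*z,z]); print(c['R'].T@(q-c['t']))
```

```text
board [525.62 216.89] 0.1351794237478768 [[ 2.41 -0.85]
 [-2.06 -1.56]
 [-1.46  1.09]
 [ 1.12  1.31]]
rods local [array([ 4.57, 33.32]), array([  4.51, -46.53]), array([44.19, 33.35]), array([ 44.18, -46.51])]
hinge [array([ 83.51, -52.99])] stop [array([24.26, 30.05])]
[[525.66 250.52  27.  ]
 [536.36 171.39  27.  ]
 [564.92 255.89  27.  ]
 [575.67 176.76  27.  ]]
rod yaw 0.13473974517645307 [545.29 253.21  27.  ] [556.02 174.07  27.  ]
cam [543.8  248.37 309.3 ]
[542.85 185.91 156.11]
[552.78 187.25 156.08]
[562.27 188.18 155.18]
[554.03 178.2  156.04]
```

Run:
```python
import cv2
p=cv2.imread("pics/w2.png")
cv2.imwrite("pics/c6.png",cv2.resize(p[195:295,203:303],None,fx=6,fy=6,interpolation=cv2.INTER_CUBIC))
```

```text
(no output)
```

View pics/c6.png

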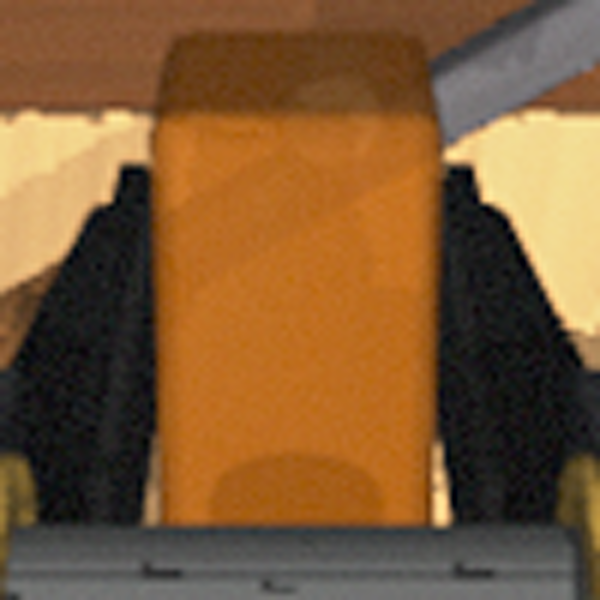

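Run:
```python
from h import *
c=dict(np.load("pics/w2c.npz"));np.set_printoptions(precision=2,suppress=True)
g=lambda P,z:np.array([ray(c,203+x/6-.4,195+y/6-.4,z) for x,y in P])
W=g([(154,113),(441,113),(428,520),(162,520)],155.9);print(W)
a=(W[0]+W[1])/2;b=(W[2]+W[3])/2;d=a-b;print(a,b,np.hypot(*(W[0]-W[1])[:2]),np.hypot(*(W[2]-W[3])[:2]),"yaw",np.arctan2(-d[0],d[1]))
Y=.1365;e=np.array([-np.sin(Y),np.cos(Y)]);n=np.array([np.cos(Y),np.sin(Y)])
m=np.array([550.65,213.64])
for q in(a,b):print("lateral vs rods",n@(q[:2]-m), "along",e@(q[:2]-m))
s=np.array([554.9,164.0]);print("tcp",n@(s-m),e@(s-m))
```

```text
[[539.02 186.25 155.9 ]
 [565.4  189.85 155.9 ]
 [571.09 146.51 155.9 ]
 [544.7  142.91 155.9 ]]
[552.21 188.05 155.9 ] [557.89 144.71 155.9 ] 26.62232666015695 26.62811900279147 yaw 0.1303852071439454
lateral vs rods -1.9354810134578588 along -25.564220403039165
lateral vs rods -2.2027779649994903 along -69.27684098609457
tcp -2.544370100701001 -49.756590325208755
```

Call:
{"method": "play_rows", "body": {"targets": [{"linear": [20,2.4,0],"turn": 0},{"linear": [38.5,2.4,10],"turn": 0},{"linear": [38.5,2.4,45],"turn": 0},{"linear": [38.5,2.4,75],"turn": 0},{"linear": [38.5,2.4,92],"turn": 0},{"linear": [38.5,2.4,97],"turn": 0},{"linear": [38.5,2.4,97],"turn": 0},{"linear": [38.5,2.4,97],"turn": 0}]}}

```text
t: 5.82
eef_pos: [552.4, 203.6, 120.1]
tcp_rot: [3.14, -0.0, 1.708]
ft_force: [0.2, -0.7, -0.7]
opening: 0.289
```

```bash
cat > snap.py <<'E'
from cell import env
import cv2,numpy as np,sys
n=sys.argv[1]
s=env.state();print(s['t'],s['eef_pos'],s['tcp_rot'],s['ft_force'],s['opening'])
for cam in sys.argv[2:]:
    c=env.camera_params(cam);np.savez(f"pics/{n}{cam}c.npz",**c)
    p,d=env.read_camera(cam); cv2.imwrite(f"pics/{n}{cam}.png",p[:,:,::-1]);np.save(f"pics/{n}{cam}.npy",d)
E
python3 snap.py a wrist side
python3 - <<'E'
import cv2
p=cv2.imread("pics/aside.png");cv2.imwrite("pics/c7.png",cv2.resize(p[200:330,140:300],None,fx=4.5,fy=4.5,interpolation=cv2.INTER_CUBIC))
E
```

```text
5.825 [552.41696117 203.6233636  120.09855726] [ 3.14009841e+00 -9.08106107e-05  1.70772846e+00] [ 0.22585425 -0.72436233 -0.66787421] 0.2892550364339356
```

View pics/awrist.png

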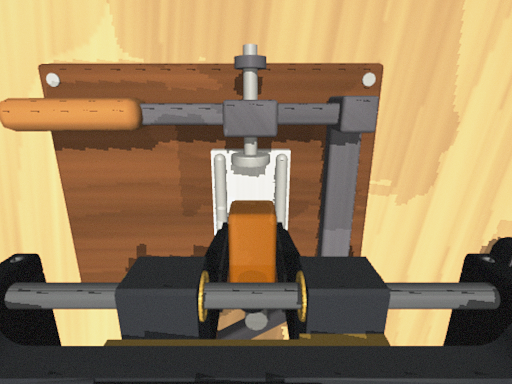

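View pics/c7.png

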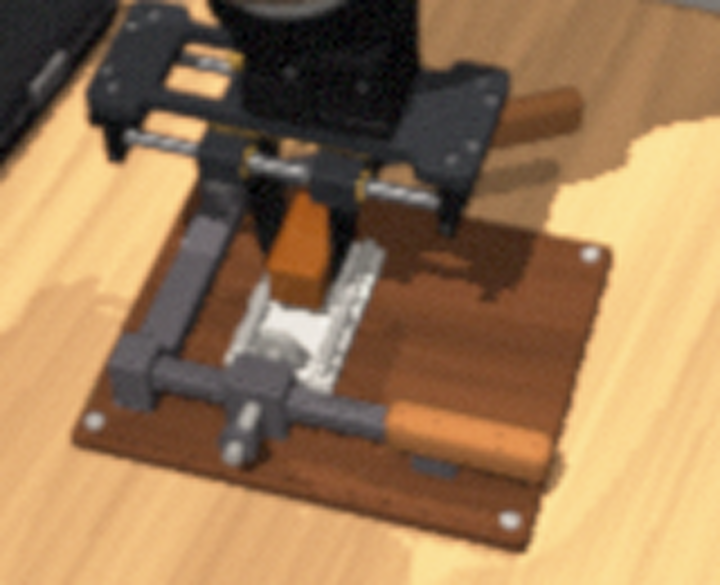

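Run:
```python
import cv2
p=cv2.imread("pics/awrist.png")
cv2.imwrite("pics/c8.png",cv2.resize(p[145:285,200:305],None,fx=5,fy=4.2 if 0 else 5,interpolation=cv2.INTER_CUBIC)[:600])
```

```text
(no output)
```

View pics/c8.png

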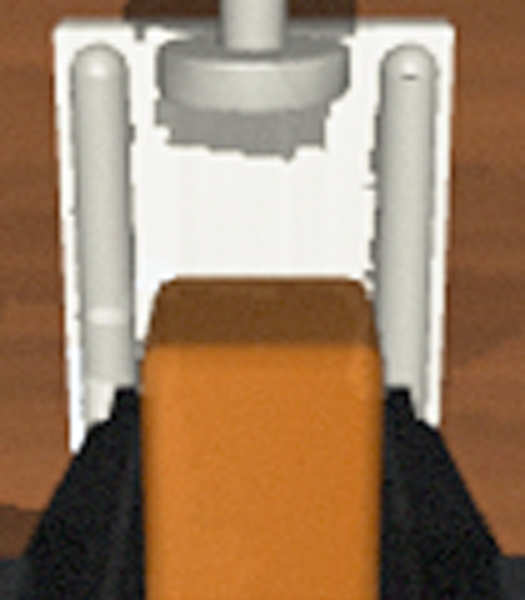

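Run:
```python
from h import *
c=dict(np.load("pics/awristc.npz"));np.set_printoptions(precision=2,suppress=True)
g=lambda P,z:np.array([ray(c,200+x/5-.4,145+y/5-.4,z) for x,y in P])
Y=.1365;e=np.array([-np.sin(Y),np.cos(Y)]);n=np.array([np.cos(Y),np.sin(Y)])
s=np.array([552.4,203.6])
for nm,P,z in(("rod tops",[(100,60),(410,60)],27),("rods low",[(107,370),(402,370)],27),("bottle back top",[(142,345),(383,345)],59.8),("bottle back bottom",[(158,283),(368,283)],32),("stop",[(160,105),(350,105)],42)):
  W=g(P,z);print(nm,[(round(n@(w[:2]-s),2),round(e@(w[:2]-s),2)) for w in W])
```

```text
rod tops [(np.float64(-19.9), np.float64(49.95)), (np.float64(19.57), np.float64(49.94))]
rods low [(np.float64(-20.32), np.float64(7.38)), (np.float64(19.77), np.float64(7.35))]
bottle back top [(np.float64(-12.7), np.float64(24.05)), (np.float64(14.14), np.float64(24.04))]
bottle back bottom [(np.float64(-12.78), np.float64(21.64)), (np.float64(14.48), np.float64(21.63))]
stop [(np.float64(-11.36), np.float64(47.4)), (np.float64(11.09), np.float64(47.39))]
```

Call:
{"method": "play_rows", "body": {"targets": [{"linear": [0.5,-0.8,0],"turn": 0},{"linear": [0.5,-0.8,4],"turn": 0},{"linear": [0.5,-0.8,7],"turn": 0},{"linear": [0.5,-0.8,9],"turn": 0},{"linear": [0.5,-0.8,10],"turn": 0},{"linear": [0.5,-0.8,10],"turn": 0},{"linear": [0.5,-0.8,10],"turn": 0}]}}

```text
t: 6.8
eef_pos: [551.3, 203.9, 109.2]
tcp_rot: [3.141, 0.0, 1.708]
ft_force: [-0.3, -0.3, -0.5]
opening: 0.29
```

Call:
{"method": "play_rows", "body": {"targets": [{"linear": [0,0,0.7],"turn": 0},{"linear": [0,0,0.7],"turn": 0},{"linear": [0,0,0.7],"turn": 0}]}}

```text
t: 7.18
eef_pos: [551.2, 203.9, 108.5]
tcp_rot: [3.142, 0.0, 1.708]
ft_force: [0.2, 0.4, -0.9]
opening: 0.291
```

Call:
{"method": "play_rows", "body": {"hand": 48, "targets": [{"linear": [0,0,0],"turn": 0},{"linear": [0,0,0],"turn": 0},{"linear": [0,0,0],"turn": 0},{"linear": [0,0,0],"turn": 0},{"linear": [0,0,0],"turn": 0}]}}

```text
t: 7.8
eef_pos: [551.2, 203.9, 108.5]
tcp_rot: [3.142, 0.0, 1.708]
ft_force: [-1.0, 0.1, -1.0]
opening: 0.51
```

Call:
{"method": "play_rows", "body": {"targets": [{"linear": [0,0,-20],"turn": 0},{"linear": [0,0,-60],"turn": 0},{"linear": [0,0,-80],"turn": 0},{"linear": [-30,0,-80],"turn": 0},{"linear": [-60,0,-80],"turn": 0},{"linear": [-70,0,-80],"turn": 0},{"linear": [-70,0,-80],"turn": 0}]}}

```text
t: 8.68
eef_pos: [560.8, 134.4, 188.5]
tcp_rot: [-3.141, 0.0, 1.707]
ft_force: [-0.9, -0.1, 0.2]
opening: 0.503
```

```bash
python3 snap.py b wrist
```

```text
8.675 [560.82628082 134.38264503 188.4643349 ] [-3.14149895e+00  1.11666540e-05  1.70674062e+00] [-0.89809697 -0.14541783  0.18005415] 0.5029928295769407
```

View pics/bwrist.png

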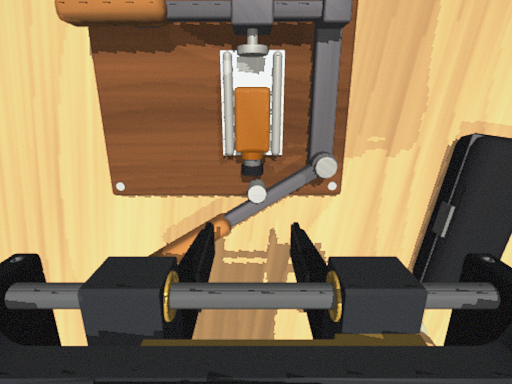

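The bottle lies between the rods at about (252,120), its fitting towards the lever nose at (257,193), and it's let go. Next I'll close the hand and go outside the moving grip.

Call:
{"method": "play_rows", "body": {"hand": 0, "targets": [{"linear": [-40,-34,0],"turn": 0},{"linear": [-80,-67,0],"turn": 0},{"linear": [-101.5,-85,10],"turn": 0},{"linear": [-101.5,-85,50],"turn": 0},{"linear": [-101.5,-85,75],"turn": 0},{"linear": [-101.5,-85,83],"turn": 0},{"linear": [-101.5,-85,84],"turn": 0},{"linear": [-101.5,-85,84],"turn": 0},{"linear": [-101.5,-85,84],"turn": 0}]}}

```text
t: 9.85
eef_pos: [490.7, 22.5, 105.3]
tcp_rot: [3.14, 0.0, 1.708]
ft_force: [-0.7, -0.1, 0.7]
opening: 0.005
```

```bash
python3 snap.py d wrist side
```

```text
9.85 [490.70404252  22.47114682 105.25184736] [3.14028367e+00 3.92377967e-04 1.70797730e+00] [-0.67733752 -0.11339307  0.66776868] 0.004676789170174497
```

View pics/dwrist.png

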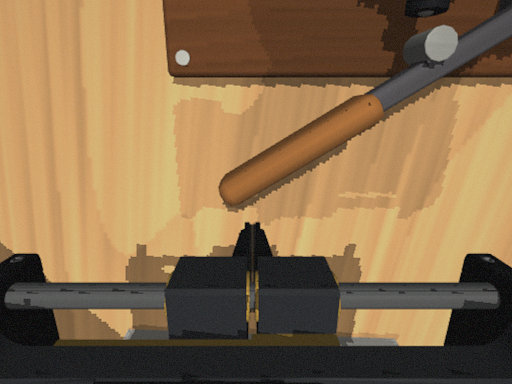

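View pics/dside.png

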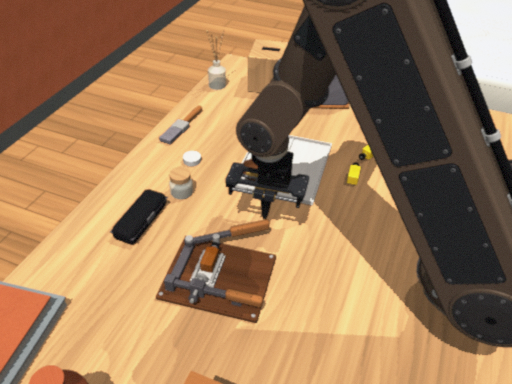

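The closed fingers at (252,235) face the outer end of the grip, whose tip is at (230,190). I'll shift about 12 mm towards the hinge so I bear on the middle of the grip, then start pushing.

Call:
{"method": "play_rows", "body": {"targets": [{"linear": [0,6,0],"turn": 0},{"linear": [4,12,0],"turn": 0},{"linear": [10,12,0],"turn": 0},{"linear": [15,12,0],"turn": 0},{"linear": [20,12,0],"turn": 0},{"linear": [24,12,0],"turn": 0},{"linear": [28,12,0],"turn": 0},{"linear": [32,12,0],"turn": 0},{"linear": [36,12,0],"turn": 0},{"linear": [40,12,0],"turn": 0},{"linear": [40,12,0],"turn": 0}]}}

```text
t: 11.32
eef_pos: [496.9, 63.9, 104.5]
tcp_rot: [3.141, 0.0, 1.708]
ft_force: [0.0, 0.0, 0.1]
opening: 0.007
```

```bash
python3 snap.py e wrist
```

```text
11.325 [496.86938924  63.92456708 104.53417705] [3.14141806e+00 6.42188101e-05 1.70814298e+00] [0.02103629 0.00984957 0.10112757] 0.007494439869503341
```

View pics/ewrist.png

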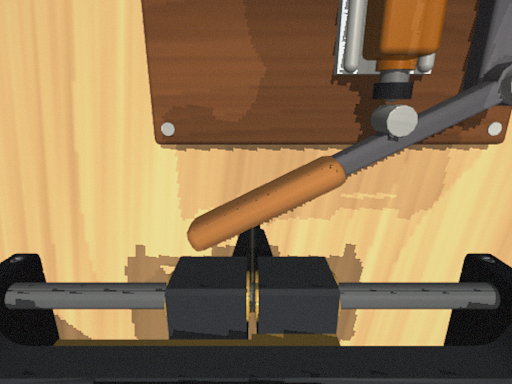

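The fingers touch the grip near its middle at about (255,215). The nose at (397,120) is a little short of the fitting at (393,88). From here I'll push in small, checked steps.

Call:
{"method": "play_rows", "body": {"targets": [{"linear": [2.5,0,0],"turn": 0},{"linear": [5,0,0],"turn": 0},{"linear": [7.5,0,0],"turn": 0},{"linear": [10,0,0],"turn": 0}]}}

```text
t: 11.88
eef_pos: [495.5, 73.7, 104.5]
tcp_rot: [-3.142, 0.0, 1.708]
ft_force: [0.2, -1.2, -1.1]
opening: 0.003
```

Call:
{"method": "play_rows", "body": {"targets": [{"linear": [2,0,0],"turn": 0},{"linear": [4,0,0],"turn": 0},{"linear": [6,0,0],"turn": 0}]}}

```text
t: 12.25
eef_pos: [494.7, 79.6, 104.5]
tcp_rot: [-3.142, 0.0, 1.708]
ft_force: [-0.7, -0.7, -0.3]
opening: 0.004
```

Call:
{"method": "play_rows", "body": {"targets": [{"linear": [2,0,0],"turn": 0},{"linear": [4,0,0],"turn": 0}]}}

```text
t: 12.5
eef_pos: [494.1, 83.6, 104.5]
tcp_rot: [3.142, 0.0, 1.708]
ft_force: [0.0, -1.6, 1.4]
opening: 0.006
```

Call:
{"method": "play_rows", "body": {"targets": [{"linear": [2,0,0],"turn": 0},{"linear": [4,0,0],"turn": 0}]}}

```text
t: 12.75
eef_pos: [493.5, 87.5, 104.5]
tcp_rot: [-3.142, 0.0, 1.708]
ft_force: [-0.3, -0.9, 0.6]
opening: 0.006
```

Call:
{"method": "play_rows", "body": {"targets": [{"linear": [2,0,0],"turn": 0},{"linear": [4,0,0],"turn": 0}]}}

```text
t: 13.0
eef_pos: [493.0, 91.5, 104.5]
tcp_rot: [3.142, 0.0, 1.708]
ft_force: [-0.9, -2.0, 0.6]
opening: 0.006
```

Call:
{"method": "play_rows", "body": {"targets": [{"linear": [1.5,0,0],"turn": 0},{"linear": [3,0,0],"turn": 0}]}}

```text
t: 13.25
eef_pos: [492.6, 94.4, 104.5]
tcp_rot: [-3.142, 0.0, 1.708]
ft_force: [-0.4, -1.8, 1.0]
opening: 0.006
```

```bash
python3 snap.py f wrist
```

```text
13.25 [492.59033192  94.44750336 104.50680945] [-3.14158118e+00  8.81755336e-05  1.70778444e+00] [-0.40170875 -1.84269072  1.00836205] 0.006406113947097125
```

View pics/fwrist.png

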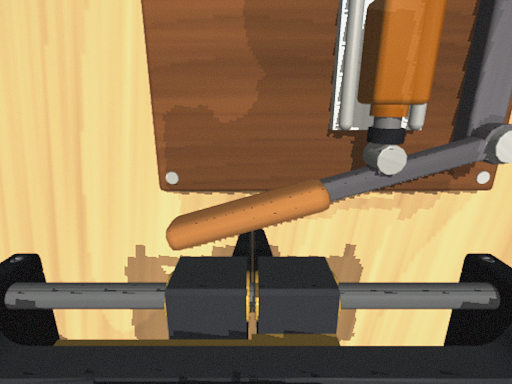

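The nose at (386,158) has just reached the fitting at (387,135). By my measure the bottle still has about 20 mm to slide to the stop.

Call:
{"method": "play_rows", "body": {"targets": [{"linear": [2,0,0],"turn": 0},{"linear": [4,0,0],"turn": 0},{"linear": [6,0,0],"turn": 0},{"linear": [8,0,0],"turn": 0}]}}

```text
t: 13.8
eef_pos: [491.5, 102.4, 104.5]
tcp_rot: [-3.142, 0.0, 1.708]
ft_force: [-0.2, -1.3, 0.2]
opening: 0.0
```

Call:
{"method": "play_rows", "body": {"targets": [{"linear": [2,0,0],"turn": 0},{"linear": [4,0,0],"turn": 0},{"linear": [6,0,0],"turn": 0}]}}

```text
t: 14.18
eef_pos: [490.7, 108.3, 104.5]
tcp_rot: [3.142, 0.0, 1.708]
ft_force: [-0.8, -2.0, 0.6]
opening: 0.003
```

Call:
{"method": "play_rows", "body": {"targets": [{"linear": [2,0,0],"turn": 0},{"linear": [4,0,0],"turn": 0}]}}

```text
t: 14.42
eef_pos: [490.1, 112.3, 104.5]
tcp_rot: [-3.141, 0.0, 1.708]
ft_force: [-1.4, -1.6, -0.7]
opening: 0.006
```

Call:
{"method": "play_rows", "body": {"targets": [{"linear": [2,0,0],"turn": 0},{"linear": [4,0,0],"turn": 0}]}}

```text
t: 14.68
eef_pos: [489.6, 116.3, 104.5]
tcp_rot: [-3.141, 0.0, 1.708]
ft_force: [-0.8, -2.2, -0.0]
opening: 0.006
```

Call:
{"method": "play_rows", "body": {"targets": [{"linear": [2,0,0],"turn": 0},{"linear": [4,0,0],"turn": 0}]}}

```text
t: 14.92
eef_pos: [489.0, 120.2, 104.5]
tcp_rot: [-3.142, 0.0, 1.708]
ft_force: [-0.3, -1.6, -0.1]
opening: 0.006
```

```bash
python3 snap.py g wrist
```

```text
14.925 [489.02953792 120.24955613 104.502283  ] [-3.14153502e+00  8.35623001e-05  1.70780930e+00] [-0.34406458 -1.60982008 -0.07112085] 0.005629334102919097
```

View pics/gwrist.png

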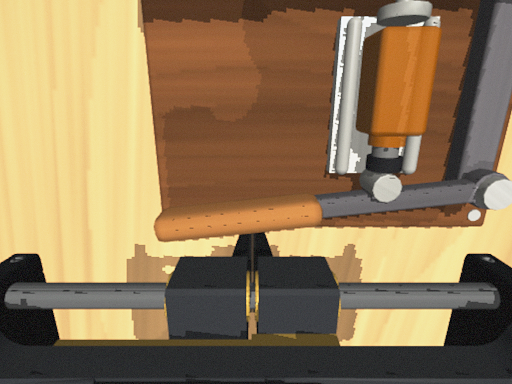

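The base at about row 26 is now a few mm from the stop disc at row 15, so I'll use fine steps.

Call:
{"method": "play_rows", "body": {"targets": [{"linear": [2,0,0],"turn": 0},{"linear": [4,0,0],"turn": 0}]}}

```text
t: 15.22
eef_pos: [488.5, 124.2, 104.5]
tcp_rot: [-3.142, 0.0, 1.708]
ft_force: [-0.8, -1.9, -0.6]
opening: 0.005
```

Call:
{"method": "play_rows", "body": {"targets": [{"linear": [1.5,0,0],"turn": 0},{"linear": [3,0,0],"turn": 0}]}}

```text
t: 15.48
eef_pos: [488.1, 127.1, 104.5]
tcp_rot: [-3.142, 0.0, 1.708]
ft_force: [-1.4, -2.1, -0.1]
opening: 0.001
```

Call:
{"method": "play_rows", "body": {"targets": [{"linear": [1.5,0,0],"turn": 0},{"linear": [3,0,0],"turn": 0}]}}

```text
t: 15.72
eef_pos: [487.6, 130.1, 104.5]
tcp_rot: [-3.141, 0.0, 1.708]
ft_force: [-1.6, -4.1, 0.0]
opening: 0.007
```

Call:
{"method": "play_rows", "body": {"targets": [{"linear": [1,0,0],"turn": 0},{"linear": [2,0,0],"turn": 0}]}}

```text
t: 15.98
eef_pos: [487.3, 131.8, 104.5]
tcp_rot: [-3.141, 0.0, 1.708]
ft_force: [-1.3, -6.8, 0.9]
opening: 0.001
```

Resistance is rising, so the bottle is at the stop. I'll go on in 1 mm steps.

Call:
{"method": "play_rows", "body": {"targets": [{"linear": [1,0,0],"turn": 0}]}}

```text
t: 16.1
eef_pos: [487.1, 132.6, 104.5]
tcp_rot: [-3.141, 0.001, 1.708]
ft_force: [-2.1, -9.8, 1.8]
opening: 0.004
```

Call:
{"method": "play_rows", "body": {"targets": [{"linear": [1,0,0],"turn": 0}]}}

```text
t: 16.23
eef_pos: [486.9, 133.4, 104.5]
tcp_rot: [-3.141, 0.001, 1.708]
ft_force: [-2.0, -11.4, 2.3]
opening: 0.002
```

Call:
{"method": "play_rows", "body": {"targets": [{"linear": [0.5,0,0],"turn": 0}]}}

```text
t: 16.35
eef_pos: [486.8, 133.9, 104.5]
tcp_rot: [-3.141, 0.001, 1.708]
ft_force: [-1.6, -11.5, 1.6]
opening: 0.009
```

Call:
{"method": "play_rows", "body": {"targets": [{"linear": [0.5,0,0],"turn": 0}]}}

```text
t: 16.48
eef_pos: [486.7, 134.3, 104.5]
tcp_rot: [-3.14, 0.001, 1.708]
ft_force: [-2.1, -11.5, 2.3]
opening: 0.007
```

```bash
python3 snap.py i wrist;python3 - <<'E'
import cv2
p=cv2.imread("pics/iwrist.png");cv2.imwrite("pics/c9.png",cv2.resize(p[0:250,250:512],None,fx=2.4,fy=2.4,interpolation=cv2.INTER_CUBIC))
E
```

```text
16.475 [486.72826015 134.29531146 104.47537665] [-3.14045297e+00  8.24930748e-04  1.70809263e+00] [ -2.1490073  -11.46090159   2.28007632] 0.006861421680930966
```

View pics/c9.png

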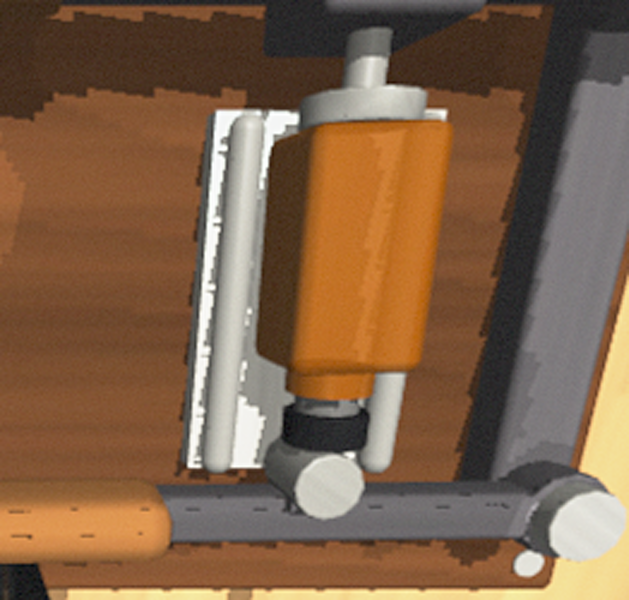

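The bottle sits against the stop and the fitting is still partly proud. Force has levelled near 11.5 N, under the 17 N limit, so I'll creep on.

Call:
{"method": "play_rows", "body": {"targets": [{"linear": [0.5,0,0],"turn": 0}]}}

```text
t: 16.65
eef_pos: [486.6, 134.8, 104.5]
tcp_rot: [-3.14, 0.001, 1.708]
ft_force: [-2.8, -10.4, 1.7]
opening: 0.007
```

Call:
{"method": "play_rows", "body": {"targets": [{"linear": [0.5,0,0],"turn": 0}]}}

```text
t: 16.77
eef_pos: [486.5, 135.4, 104.5]
tcp_rot: [-3.14, 0.001, 1.708]
ft_force: [-2.2, -8.7, 1.6]
opening: 0.006
```

Past the peak.

Call:
{"method": "play_rows", "body": {"targets": [{"linear": [0.7,0,0],"turn": 0}]}}

```text
t: 16.9
eef_pos: [486.4, 136.2, 104.5]
tcp_rot: [-3.14, 0.0, 1.708]
ft_force: [-3.3, -5.8, 1.0]
opening: 0.005
```

Call:
{"method": "play_rows", "body": {"targets": [{"linear": [0.7,0,0],"turn": 0}]}}

```text
t: 17.02
eef_pos: [486.3, 137.1, 104.5]
tcp_rot: [-3.141, 0.0, 1.708]
ft_force: [-1.5, -3.7, 1.2]
opening: 0.005
```

Call:
{"method": "play_rows", "body": {"targets": [{"linear": [0.8,0,0],"turn": 0}]}}

```text
t: 17.15
eef_pos: [486.6, 138.2, 104.5]
tcp_rot: [3.141, 0.0, 1.708]
ft_force: [-1.1, -1.8, 0.8]
opening: 0.005
```

Call:
{"method": "play_rows", "body": {"targets": [{"linear": [0.8,0,0],"turn": 0}]}}

```text
t: 17.27
eef_pos: [486.5, 139.1, 104.5]
tcp_rot: [3.141, 0.0, 1.708]
ft_force: [-1.3, -1.7, -0.7]
opening: 0.002
```

```bash
python3 snap.py j wrist;python3 - <<'E'
import cv2
p=cv2.imread("pics/jwrist.png");cv2.imwrite("pics/c10.png",cv2.resize(p[0:250,250:512],None,fx=2.4,fy=2.4,interpolation=cv2.INTER_CUBIC))
E
```

```text
17.275 [486.51137526 139.06193615 104.51324973] [3.14141639e+00 2.95842489e-05 1.70779814e+00] [-1.33614324 -1.70945224 -0.74490438] 0.0023397400714114543
```

View pics/c10.png

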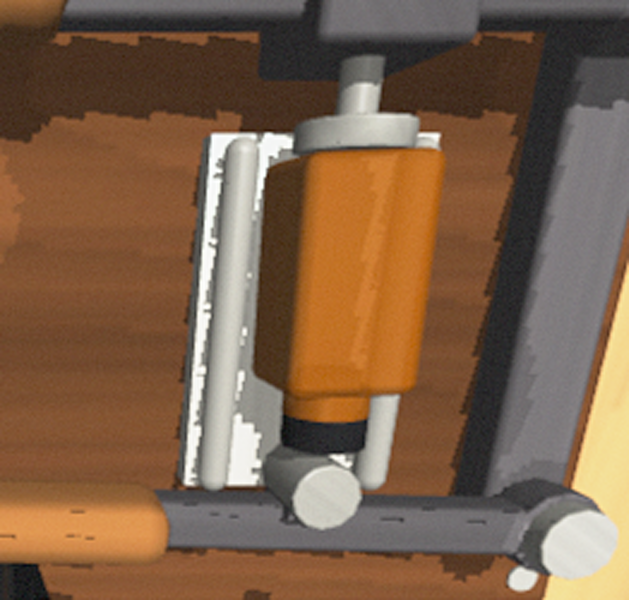

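The fitting is flush on the neck and the grey gap has gone. Force peaked at about 11.5 N and has dropped to about 1.7 N. I'll back off now and let the lever swing open.

Call:
{"method": "play_rows", "body": {"targets": [{"linear": [0,0,0],"turn": 0},{"linear": [-8,0,0],"turn": 0},{"linear": [-20,0,0],"turn": 0},{"linear": [-34,0,0],"turn": 0},{"linear": [-48,0,0],"turn": 0},{"linear": [-62,0,0],"turn": 0},{"linear": [-76,0,0],"turn": 0},{"linear": [-90,0,0],"turn": 0},{"linear": [-104,0,0],"turn": 0},{"linear": [-118,0,0],"turn": 0},{"linear": [-125,0,0],"turn": 0},{"linear": [-125,0,-40],"turn": 0},{"linear": [-125,0,-80],"turn": 0},{"linear": [-90,50,-110],"turn": 0},{"linear": [-40,72,-110],"turn": 0},{"linear": [-5,72,-110],"turn": 0},{"linear": [-5,72,-110],"turn": 0},{"linear": [-5,72,-110],"turn": 0}]}}

```text
t: 19.58
eef_pos: [558.4, 143.4, 214.4]
tcp_rot: [-3.141, 0.0, 1.708]
ft_force: [0.5, -0.6, 0.7]
opening: 0.004
```

```bash
python3 snap.py k wrist
```

```text
19.575 [558.37940088 143.38369012 214.37951793] [-3.14119896e+00  2.25718787e-04  1.70807419e+00] [ 0.4794227  -0.61304451  0.65887409] 0.00405048615111121
```

View pics/kwrist.png

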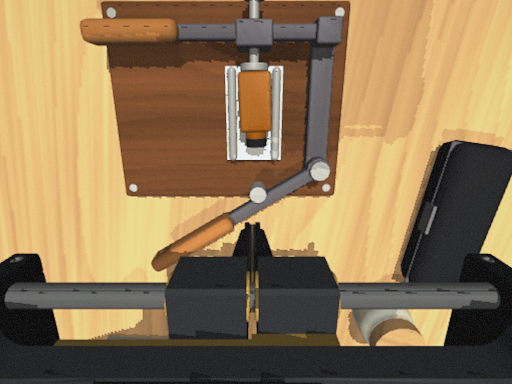

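The lever is open again with its nose at (258,193). The bottle lies against the stop at about (254,100).

Run:
```python
import cv2
p=cv2.imread("pics/kwrist.png");cv2.imwrite("pics/c11.png",cv2.resize(p[55:165,210:300],None,fx=5.4,fy=5.4,interpolation=cv2.INTER_CUBIC))
```

```text
(no output)
```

View pics/c11.png

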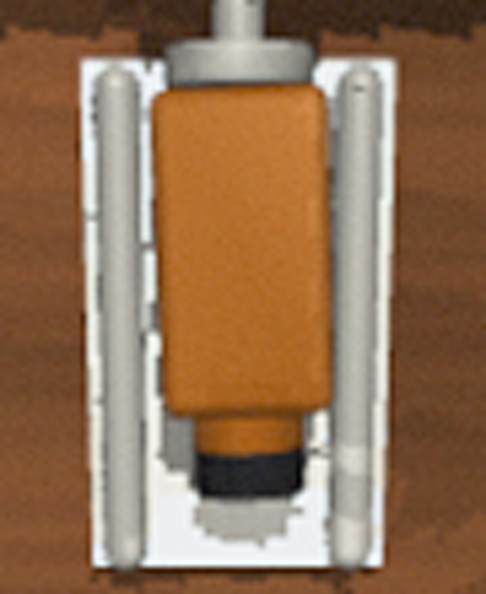

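Run:
```python
from h import *
c=dict(np.load("pics/kwristc.npz"));np.set_printoptions(precision=2,suppress=True)
W=np.array([ray(c,210+x/5.4-.4,55+y/5.4-.4,48) for x,y in [(153,86),(328,86),(332,411),(168,413)]])
t,y,r=rigid([(-14,25),(14,25),(14,-25),(-14,-25)],W);print(t,y,r)
Y=1.708;s=np.array([558.4,143.4]);d=t-s
print("tool",np.cos(Y)*d[0]+np.sin(Y)*d[1],np.sin(Y)*d[0]-np.cos(Y)*d[1])
```

```text
[550.13 225.84] 0.1643437764555088 [[ 0.69 -0.27]
 [-0.75 -1.24]
 [-0.8   0.42]
 [ 0.86  1.09]]
tool 82.79515660694867 3.082322257973983
```

Call:
{"method": "play_rows", "body": {"hand": 52, "targets": [{"linear": [40,2,0],"turn": 0},{"linear": [75,2,0],"turn": 0},{"linear": [80,2,20],"turn": 0},{"linear": [80,2,60],"turn": 0},{"linear": [80,2,90],"turn": 0},{"linear": [80,2,102],"turn": 0},{"linear": [80,2,105.5],"turn": 0},{"linear": [80,2,105.5],"turn": 0},{"linear": [80,2,105.5],"turn": 0}]}}

```text
t: 20.75
eef_pos: [549.9, 223.3, 110.0]
tcp_rot: [3.14, -0.0, 1.708]
ft_force: [-0.1, 0.4, 0.0]
opening: 0.547
```

Call:
{"method": "play_rows", "body": {"hand": 15, "targets": [{"linear": [0,0,0],"turn": 0},{"linear": [0,0,0],"turn": 0},{"linear": [0,0,0],"turn": 0},{"linear": [0,0,0],"turn": 0},{"linear": [0,0,0],"turn": 0},{"linear": [0,0,0],"turn": 0}]}}

```text
t: 21.5
eef_pos: [549.5, 223.4, 109.1]
tcp_rot: [3.141, 0.0, 1.708]
ft_force: [-1.3, -0.7, 3.7]
opening: 0.292
```

Call:
{"method": "play_rows", "body": {"targets": [{"linear": [-1,0,-10],"turn": 0},{"linear": [-1,0,-50],"turn": 0},{"linear": [-10,-3,-95],"turn": 0},{"linear": [-50,-16,-110],"turn": 0},{"linear": [-105,-33,-110],"turn": 0.02},{"linear": [-160,-51,-110],"turn": 0.05},{"linear": [-215,-68,-110],"turn": 0.068},{"linear": [-270,-86,-110],"turn": 0.068},{"linear": [-325,-104,-110],"turn": 0.068},{"linear": [-375,-120,-110],"turn": 0.068},{"linear": [-410,-131,-110],"turn": 0.068},{"linear": [-421.5,-134.5,-110],"turn": 0.068},{"linear": [-421.5,-134.5,-90],"turn": 0.068},{"linear": [-421.5,-134.5,-60],"turn": 0.068},{"linear": [-421.5,-134.5,-60],"turn": 0.068},{"linear": [-421.5,-134.5,-60],"turn": 0.068}]}}

```text
t: 23.5
eef_pos: [474.3, -212.2, 169.9]
tcp_rot: [3.141, 0.0, 1.64]
ft_force: [-0.2, 0.3, -1.5]
opening: 0.296
```

```bash
python3 snap.py l wrist
```

```text
23.5 [ 474.27142672 -212.23696119  169.91690058] [3.14106461e+00 3.99573460e-04 1.64044534e+00] [-0.15072648  0.33160995 -1.48927273] 0.29550403314916407
```

View pics/lwrist.png

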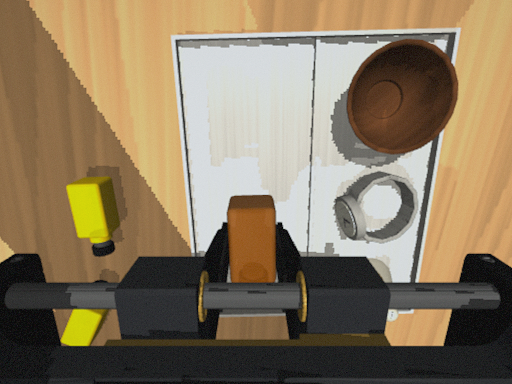

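The bottle is over the middle of its bay, left of the rib at column 312. I'll lower it and let go.

Call:
{"method": "play_rows", "body": {"targets": [{"linear": [0,0,30],"turn": 0},{"linear": [0,0,55],"turn": 0},{"linear": [0,0,70],"turn": 0},{"linear": [0,0,75],"turn": 0},{"linear": [0,0,77],"turn": 0},{"linear": [0,0,77],"turn": 0},{"linear": [0,0,77],"turn": 0},{"linear": [0,0,77],"turn": 0}]}}

```text
t: 24.55
eef_pos: [473.9, -212.6, 92.4]
tcp_rot: [3.141, 0.0, 1.64]
ft_force: [-0.5, 0.1, -1.2]
opening: 0.293
```

Call:
{"method": "play_rows", "body": {"hand": 55, "targets": [{"linear": [0,0,0],"turn": 0},{"linear": [0,0,0],"turn": 0},{"linear": [0,0,0],"turn": 0},{"linear": [0,0,0],"turn": 0},{"linear": [0,0,0],"turn": 0}]}}

```text
t: 25.18
eef_pos: [473.9, -212.6, 92.1]
tcp_rot: [3.142, 0.0, 1.64]
ft_force: [-0.0, 0.2, 0.4]
opening: 0.58
```

Call:
{"method": "play_rows", "body": {"targets": [{"linear": [0,0,-20],"turn": 0},{"linear": [0,0,-70],"turn": 0},{"linear": [0,0,-130],"turn": 0},{"linear": [-20,0,-160],"turn": 0},{"linear": [-20,0,-160],"turn": 0},{"linear": [-20,0,-160],"turn": 0}]}}

```text
t: 25.92
eef_pos: [474.8, -232.1, 251.1]
tcp_rot: [-3.14, -0.001, 1.64]
ft_force: [-0.2, -0.2, -0.5]
opening: 0.575
```

```bash
python3 snap.py m wrist top side
python3 - <<'E'
import cv2
p=cv2.imread("pics/mside.png")
cv2.imwrite("pics/c12.png",cv2.resize(p[120:330,140:350],None,fx=2.8,fy=2.8,interpolation=cv2.INTER_CUBIC))
E
```

```text
25.925 [ 474.76984639 -232.12378238  251.10357085] [-3.14045582e+00 -8.59949150e-04  1.63950166e+00] [-0.19021357 -0.24618206 -0.5495498 ] 0.5752506959400469
```

View pics/mwrist.png

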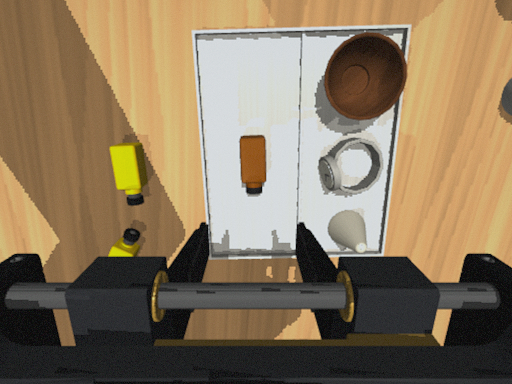

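View pics/c12.png

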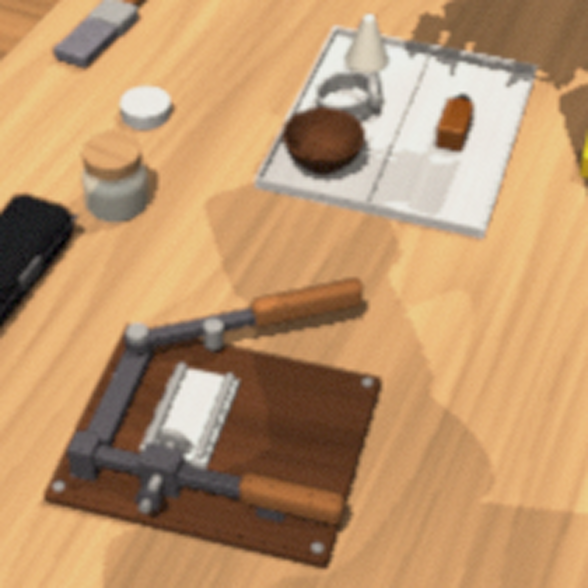

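The bottle lies flat in its bay at about (253,162) with the fitting home. The lever is open, the bystanders are in place and nothing is being touched.

Run:
```python
from h import *
c=dict(np.load("pics/mwristc.npz"));d=np.load("pics/mwrist.npy")
for u,v in[(253,143),(247,160),(259,160),(253,175)]:
  z=d[v,u]; q=np.array([(u-c['cx'])/c['fx']*z,(v-c['cy'])/c['fy']*z,z]); print((c['R'].T@(q-c['t'])).round(1))
from cell import env
print(env.job_done())
```

```text
[ 473.4 -191.1   32.6]
[ 468.2 -209.9   31.3]
[ 481.1 -208.9   31.7]
[ 475.8 -226.2   30.6]
the job is handed in; nothing more can be done
None
```

I pressed the bottle's fitting home and laid the bottle back in its bay of the tray, then handed the job in at about 26 s of the 66 s allowed. No verdict is reported.

- **In the press:** I laid the bottle between the guide rods with its fitting towards the lever, let go, and pushed the moving grip with the closed fingers.
- **Snap:** The hand force rose to about 11.5 N. That is above the stated 9 N peak but under the 17 N limit. It then fell to about 1.7 N, and the grey gap at the neck was gone in the picture.
- **Release:** I backed off and the lever swung fully open.

**Last checks:**
- The bottle's top face read 30.6–32.6 mm high against 31 mm expected, so it lies flat. Its centre is at about (474, -212) mm, inside the bay.
- The lever is open, the things to be left alone look undisturbed, and the gripper touches nothing.
- The top and wrist cameras disagreed by up to 4 mm on where the press is along y. I placed the bottle by the wrist view of the rods, within the allowed tolerance.

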